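# Red-capped jars into the matching pockets of the spice caddy

## Robot

A 6-joint arm with a two-finger parallel gripper is mounted at the origin on the work surface. World frame = base frame: x ahead of the robot, y to its left, z up, the work surface at z = 0. Lengths are in mm, angles in rad, forces in N, time in s.
With the tool pointing down it reaches from about 425 to 950 mm from the base axis. Payload 14.7 kg.
Tool frame: the origin (TCP) lies between the finger pads; the fingertips stand 17 mm ahead of it and the grasp point (between the pads) lies 2 mm behind it; z points along the fingers, y is the direction in which the jaws open and shut (so a half turn about z gives the same grasp; the last joint's range is limited). The gripper opens to 85 mm and grips with 20 to 120 N. Pads are 22 mm wide; open, the fingers measure 114 mm over their backs; the gripper's body (76 mm by 85 mm) begins 54 mm behind the grasp point. The pads swing forward as they close: fully open they stand 13 mm farther back than shut.
Start: joints at [-1.23, 0.48, 1.596, -0, 1.065, -0.047], TCP at [245.815, -601.721, 248.297] pointing down, gripper open.
Joint ranges: [-2.75, 2.75], [-0.82, 2.05], [0.23, 2.67], [-1.56, 4.7], [0.09, 2.69], [-2.92, 2.92]. Speed limits (rad/s): [1.89, 1.89, 2.39, 3.01, 3.01, 3.01].

## Interface

Orientations are given as a unit quaternion [x, y, z, w].
In Python, from bench import env, camera, camera_info, order gives the robot as it stands.
- The arm moves only by the shell command python3 -m crank 'ROWS'. ROWS is JSON, one flat list of numbers, 7 for each row, row after row: the shift along the tool's x, y, z as a fraction of full scale, then the turn, a rotation vector about the tool's x, y, z as a fraction of full scale, then the gripper's target within -1 to 1 (fully open at 1, half-way at 0, shut at -1). In form: [dx, dy, dz, ax, ay, az, hand, dx, dy, dz, ax, ay, az, hand, ...]. A call has 1 to 20 rows; each row shifts and turns the commanded pose from where the row before left it, along the tool's axes as they then stand; what a row does not reach is not made up. Full scale, the value 1, is 2.5 cm for a shift and 0.12 rad for a turn. A row lasts 1/10 s, in which the tool goes at most 50 mm and 8.59 degrees, less where a joint would pass 70% of its speed; a pose out of reach is approached as far as the arm can. A call with a number of a shift or a turn outside -1 to 1 is refused whole. A call with a gripper value outside its range is refused whole. The fingers move at their own pace and stop on an object; the grip force is fixed at half the most. Time passes only in rows, so rows that do not move let the fingers close. It gives the time, the measured TCP pose, the force and the opening at its end, in the units of the state.
- env.read_state(): the state, without advancing time (a new reading comes with each control period).
- camera(name): name is "scene" or "top" or "wrist"; returns the picture (480x640x3 uint8, red, green, blue); there is no depth.
- camera_info(name): a dict with "fx", "fy", "cx", "cy" (pixels), "extrinsics" (4x4, takes a point from camera to world coordinates). Camera axes: x right, y down, z forward; pixel columns grow to the right and rows downward; lengths in mm; the calibration is good to about 2 mm. A picture is of the moment at which its call begins: read the wrist's pose just before it. camera_info takes no time and is no camera call; for the wrist camera it gives the pose at the moment of the call.
- order.close_job(): hands the job in, once; it reports no verdict.
The state is a dict: "clock": time; "qpos": joint angles; "joint_velocities": joint speeds; "tau": joint torques, N m; "ee_pos": TCP position; "tcp_rot": TCP orientation; "ft_force": force on the tool from outside, world axes, zero at the start; "ft_torque": the same for the moment, N m; "opening": finger opening in mm.
Only numpy, scipy, OpenCV 4.12 (cv2) and the standard library are available. Lean on these libraries where they do the work, as an engineer would, in place of code of your own. Each camera call takes 0.05 s, during which the arm holds its last target.

## Task

Put the two red-capped jars away in the blue divided caddy on the counter: the large jar into the large square compartment and the small jar into the small square compartment, each set down upright on the compartment's floor, not dropped in from above. Leave the yellow-capped jar, the steel tumbler and the round masala box standing where they are.

Things in the scene. Friction and masses are not known exactly. Their poses are not given: they have to be found in the camera images.
- jar_large: Large clear plastic jar with a red cap, standing upright, loose, round: cap 64 mm in diameter, body 62 mm, 100 mm high in all, the cap being the top 22 mm. Origin: centre of its underside; z points up through the cap. Mass about 120 g.
- jar_small: Small clear plastic jar with a red cap, standing upright, loose, round: cap 40 mm in diameter, body 38 mm, 85 mm high in all, the cap being the top 22 mm. Origin: centre of its underside; z points up through the cap. Mass about 50 g.
- caddy: Blue open-topped divided caddy, fixed, any yaw: 166 x 166 mm, 40 mm high; floor, walls and dividers 6 mm thick, dividers as high as walls. Origin: centre of its underside, z up, x and y along its sides. Inside, in its frame (mm): large square compartment 88 x 88 centred at (-33, -33), small square 60 x 60 at (47, 47); two oblong 88 x 60 ones at (-33, 47), (47, -33) stay empty. Compartment floor at z = 6.
- jar_yellow: Bystander: clear plastic jar with a yellow cap, upright, loose, 50 mm in diameter, 92 mm high. Origin: centre of its underside.
- tumbler: Bystander: open steel tumbler, upright, loose, 66 mm in diameter at the rim, 90 mm high. Origin: centre of its underside.
- masala_box: Bystander: round stainless masala box with a lid and a small knob on top, 180 mm in diameter, 70 mm high (88 mm with the knob), 0.9 kg, loose. Origin: centre of its underside.
There are look-alikes about, which are no part of the job. What is shaped like the jar_small but turquoise is not meant.

How it is judged:
By the outcome, as a careful person would: the job done as asked, in the order asked, and still so for the second after the job is handed in, with the robot touching nothing.
It also fails if it takes over 61 s, if anything falls off the work surface, if the arm or the gripper's body presses on something with over 40 N, if the wrist force passes 120 N, or if a joint passes its speed limit or range.

## Working session

There is one attempt and no reset: what is moved stays moved. The work goes in short steps, Python scripts to look and compute and a shell command to move; the robot and the scene stay as the last step left them, time stands still between calls to the robot, and variables do not carry over. Pictures are saved under pics/ and viewed, and the job is handed in when it is done.

```bash
mkdir -p pics; ls
python3 - <<'E'
from bench import env,camera,camera_info
import cv2
for n in ["scene","top"]:
    im=camera(n); cv2.imwrite(f"pics/{n}0.png",im[:,:,::-1])
    print(n,{k:(v if not hasattr(v,'round') else v) for k,v in camera_info(n).items()})
print(env.read_state())
E
```

```text
pics
scene {'fx': 602.4309083342363, 'fy': 602.4309083342363, 'cx': 322.65073617933587, 'cy': 237.36228087105866, 'extrinsics': array([[ 7.58687755e-01,  5.25209627e-01, -3.85418913e-01,
         1.07308276e+03],
       [ 6.51300724e-01, -5.98666315e-01,  4.66268174e-01,
        -7.85609596e+02],
       [ 1.41512134e-02, -6.04775571e-01, -7.96270213e-01,
         1.17538229e+03],
       [ 0.00000000e+00,  0.00000000e+00,  0.00000000e+00,
         1.00000000e+00]])}
top {'fx': 477.473140906882, 'fy': 477.473140906882, 'cx': 322.30168682600004, 'cy': 234.30325658707645, 'extrinsics': array([[ 4.41763858e-04, -9.99284435e-01,  3.78209419e-02,
         4.55010881e+02],
       [-9.99966522e-01, -7.50456085e-04, -8.14813169e-03,
        -1.17182250e+02],
       [ 8.17068412e-03, -3.78160762e-02, -9.99251312e-01,
         9.78822551e+02],
       [ 0.00000000e+00,  0.00000000e+00,  0.00000000e+00,
         1.00000000e+00]])}
{'clock': 0.1, 'qpos': array([-1.22956419e+00,  4.80778632e-01,  1.59681919e+00,  2.91594764e-06,
        1.06511477e+00, -4.65981448e-02]), 'joint_velocities': array([ 2.95987401e-05, -2.42591107e-03, -1.27532318e-03, -8.22799564e-04,
        8.61168633e-04, -6.91373053e-04]), 'tau': array([ 1.70991196e-03, -9.52260160e+01, -4.31039250e+01, -2.79573050e-05,
        5.16800908e-03,  5.04571199e-05]), 'ee_pos': array([ 245.71757478, -601.37541504,  247.72729059]), 'tcp_rot': array([ 9.81257284e-01,  1.92701397e-01, -8.09336908e-05, -5.54091457e-04]), 'ft_force': array([-0.13466906, -0.27900771, -0.18191265]), 'ft_torque': array([ 0.01154955, -0.00555608, -0.00715271]), 'opening': 85.72204576197976}
```

View pics/scene0.png

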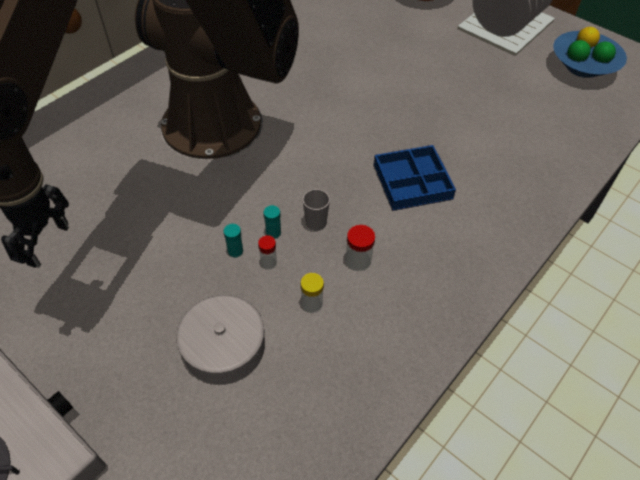

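View pics/top0.png

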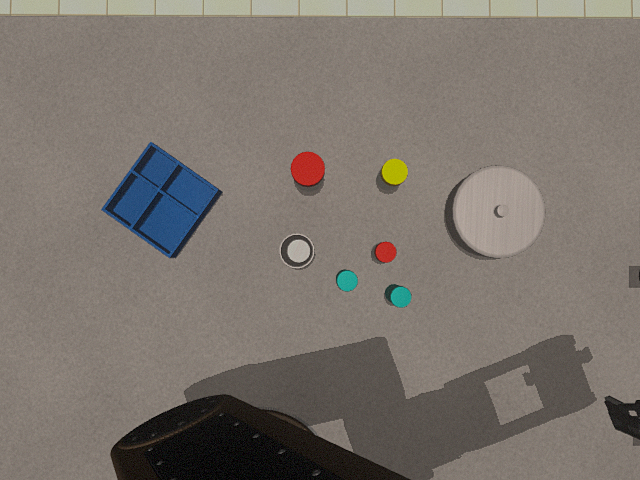

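The top view shows the large red cap at about (308,169), the small red cap at (386,252) with turquoise look-alikes at (347,281) and (400,297). The yellow cap is at (395,172), the tumbler at (297,251), the masala box at (498,211) and the caddy around (162,200).

```bash
cat > h.py <<'E'
import numpy as np, cv2
from bench import env,camera,camera_info
def ray(name,u,v,z,ci=None):
    c=ci or camera_info(name);E=np.array(c["extrinsics"])
    d=E[:3,:3]@np.array([(u-c["cx"])/c["fx"],(v-c["cy"])/c["fy"],1]);o=E[:3,3]
    return (o+d*(z-o[2])/d[2])[:2]
def proj(name,P,ci=None):
    c=ci or camera_info(name);E=np.array(c["extrinsics"])
    p=E[:3,:3].T@(np.array(P)-E[:3,3]);return np.array([c["fx"]*p[0]/p[2]+c["cx"],c["fy"]*p[1]/p[2]+c["cy"]])
def blobs(im,lo,hi,amin=80):
    h=cv2.cvtColor(im,cv2.COLOR_RGB2HSV);m=cv2.inRange(h,lo,hi)
    cs,_=cv2.findContours(m,cv2.RETR_EXTERNAL,cv2.CHAIN_APPROX_NONE)
    return [c for c in cs if cv2.contourArea(c)>amin]
E
python3 - <<'E'
from h import *
im=cv2.imread("pics/top0.png")[:,:,::-1].copy()
for nm,lo,hi,z in [("red",(0,150,80),(8,255,255),None),("yel",(22,150,80),(35,255,255),92),("teal",(80,120,60),(95,255,255),85),("blue",(100,120,30),(125,255,255),40)]:
    for c in blobs(im,lo,hi):
        (u,v),r=cv2.minEnclosingCircle(c)
        zz=z if z else (100 if r>13 else 85)
        print(nm,round(u),round(v),round(r,1),ray("top",u,v,zz).round(1))
        if nm=="blue":
            b=cv2.boxPoints(cv2.minAreaRect(c));print(b.round(1).tolist());P=np.array([ray("top",*p,40) for p in b]);print(P.round(1).tolist(),P.mean(0))
            print(np.linalg.norm(np.diff(P,axis=0),axis=1))
print("tumbler",ray("top",297,251,90),"masala",ray("top",498,211,70))
cv2.imwrite("pics/cad.png",cv2.resize(im[130:270,90:240],None,fx=4,fy=4,interpolation=2)[:,:,::-1])
E
```

```text
red 385 252 10.5 [ 456.4 -242.2]
red 307 168 17.1 [610.5 -96.4]
yel 394 171 13.3 [ 606.4 -258.5]
teal 400 296 10.5 [ 373.1 -269.8]
teal 347 280 10.6 [ 403.  -169.8]
blue 160 199 58.4 [559.  195.4]
[[101.0, 209.0], [150.0, 140.39999389648438], [221.3000030517578, 191.39999389648438], [172.3000030517578, 259.8999938964844]]
[[540.0, 309.9], [676.0, 215.9], [575.1, 74.3], [440.1, 168.9]] [557.7738159  192.22480981]
[165.37096675 173.86649631 164.89529691]
tumbler [457.54466252 -77.39002884] masala [ 534.29891721 -460.892301  ]
```

View pics/cad.png

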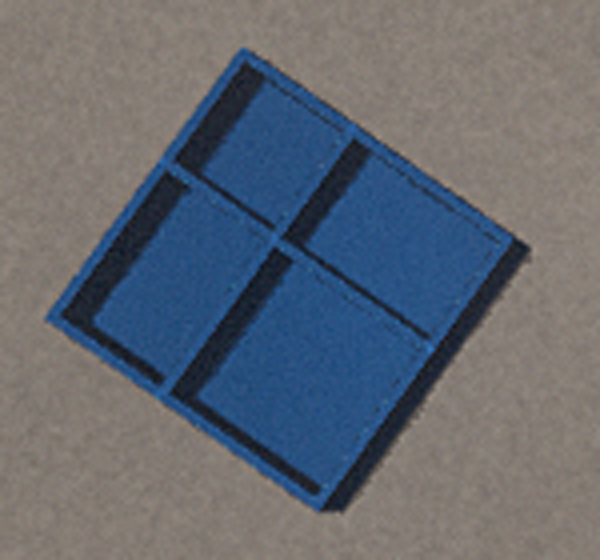

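Run:
```python
from h import *
top=np.array([(243,48),(514,236),(322,510),(47,317)])/4+[90,130]-0.375
P=np.array([ray("top",*p,40) for p in top]);print(P.round(1).tolist(),np.linalg.norm(P-np.roll(P,1,0),axis=1))
c=P.mean(0)
# x,y axes: caddy corners in order: (+,+) top, right?, (-,-) bottom, left
d=P-c
for s,n in [(1,"right=+x-y"),(-1,"alt")]:
    pass
# right corner: world -y. top = (1,1); rotating ccw from top in world: left (image left=+y)
loc=np.array([(83,83),(83,-83),(-83,-83),(-83,83)])
a=np.angle(sum((d[:,0]+1j*d[:,1])*np.conj(loc[:,0]+1j*loc[:,1])))
R=np.array([[np.cos(a),-np.sin(a)],[np.sin(a),np.cos(a)]])
print("c",c,"yaw",a,"resid",(c+loc@R.T-P).round(1).tolist())
L=c+R@[-33,-33];S=c+R@[47,47];print("large",L,"small",S)
im=cv2.imread("pics/scene0.png")
for p in c+loc@R.T:
    u=proj("scene",[*p,40]);cv2.circle(im,(int(u[0]),int(u[1])),2,(0,255,255),-1)
for p,z in [(L,6),(S,6)]:
    u=proj("scene",[*p,z]);cv2.circle(im,(int(u[0]),int(u[1])),2,(0,255,0),-1)
for p in [(610.5,-96.4,100),(456.4,-242.2,85)]:
    u=proj("scene",p);print("scenecap",u);cv2.circle(im,(int(u[0]),int(u[1])),2,(255,255,0),-1)
cv2.imwrite("pics/chk.png",cv2.resize(im[120:300,210:470],None,fx=3,fy=3))
s=im.copy();
im=cv2.imread("pics/scene0.png")[:,:,::-1].copy()
for b in blobs(im,(0,150,80),(8,255,255)):
    print(cv2.minEnclosingCircle(b),cv2.boundingRect(b))
```

```text
[[673.6, 215.1], [580.5, 80.6], [445.6, 173.3], [540.2, 309.2]] [163.23955913 163.5521232  163.6984729  165.57564634]
c [559.9682068  194.51278905] yaw -0.6075370824680415 resid [[1.9, 0.2], [0.2, -1.6], [-1.1, 0.5], [-1.0, 0.9]]
large [514.03539279 186.25587698] small [625.38766919 206.27263351]
scenecap [359.39749064 235.05439114]
scenecap [265.31173547 241.89518942]
((266.4761962890625, 242.90475463867188), 8.524435997009277) (258, 235, 18, 15)
((360.6111145019531, 236.5), 13.838895797729492) (347, 225, 28, 23)
```

View pics/chk.png

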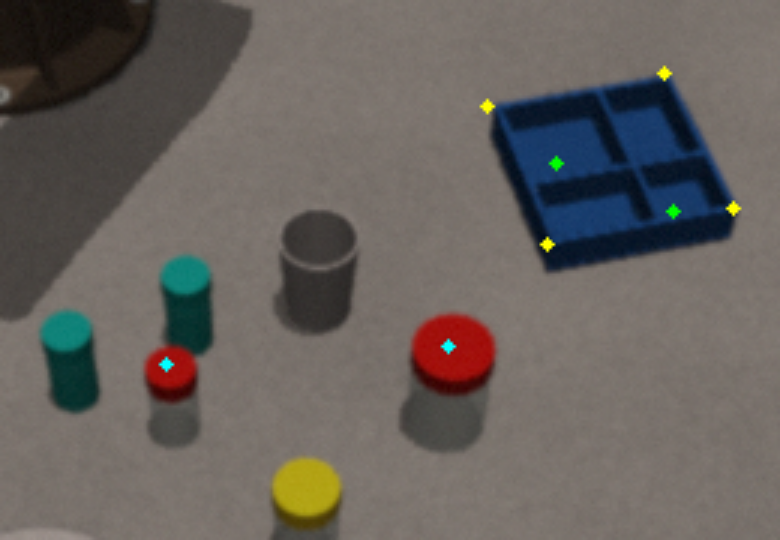

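```bash
python3 -m crank '[1,-0.62,0.05,0,0,0,1,1,-0.62,0.05,0,0,0,1,1,-0.62,0.05,0,0,0,1,1,-0.62,0.05,0,0,0,1,1,-0.62,0.05,0,0,0,1,1,-0.62,0.05,0,0,0,1,1,-0.62,0.05,0,0,0,1,1,-0.62,0.05,0,0,0,1,1,-0.62,0.05,0,0,0,1,1,-0.62,0.05,0,0,0,1,1,-0.62,0.05,0,0,0,1,1,-0.62,0.05,0,0,0,1,1,-0.62,0.05,0,0,0,1,1,-0.62,0.05,0,0,0,1,1,-0.62,0.05,0,0,0,1,1,-0.62,0.05,0,0,0,1,1,-0.62,0.05,0,0,0,1,1,-0.62,0.05,0,0,0,1,0,0,0,0,0,0,1,0,0,0,0,0,0,1]'
cat >> h.py <<'E'
def togo(x,y,z=None):
    from scipy.spatial.transform import Rotation as Ro
    s=env.read_state();p=np.array(s["ee_pos"]);R=Ro.from_quat(s["tcp_rot"])
    d=np.array([x,y,p[2] if z is None else z])-p
    X=R.as_matrix()
    print("t",s["clock"],"pos",p.round(1),"units",(R.inv().apply(d)/25).round(2),"yaw x",np.degrees(np.arctan2(X[1,0],X[0,0])).round(1),"tilt",X[2].round(3),"q",np.array(s["qpos"]).round(2),"F",np.array(s["ft_force"]).round(1),"op",round(s["opening"],1))
E
python3 - <<'E'
from h import *
togo(610.5,-96.4,200)
ci=camera_info("wrist");im=camera("wrist");cv2.imwrite("pics/w1.png",im[:,:,::-1])
print(ci)
for b in blobs(im,(0,150,60),(8,255,255)):
    (u,v),r=cv2.minEnclosingCircle(b);print(u,v,r,ray("wrist",u,v,100,ci),cv2.boundingRect(b))
E
```

```text
clock: 2.1
ee_pos: [556.8, -172.8, 225.5]
tcp_rot: [0.981, 0.193, -0.0, -0.0]
ft_force: [-0.8, 0.6, 0.5]
opening: 85.5
t 2.1 pos [ 556.8 -172.8  225.5] units [ 3.15 -2.01  1.02] yaw x 22.3 tilt [-0.001 -0.    -1.   ] q [-0.35  0.41  1.78 -0.    0.95  0.83] F [-0.8  0.6  0.5] op 85.5
{'fx': 364.508522752962, 'fy': 364.508522752962, 'cx': 316.164654004532, 'cy': 235.52422668575448, 'extrinsics': array([[ 3.79579754e-01, -8.87034424e-01, -2.62848134e-01,
         6.25284005e+02],
       [-9.25158918e-01, -3.64070604e-01, -1.07394470e-01,
        -1.44613230e+02],
       [-4.32687211e-04,  2.83941062e-01, -9.58841638e-01,
         3.50662455e+02],
       [ 0.00000000e+00,  0.00000000e+00,  0.00000000e+00,
         1.00000000e+00]])}
346.5 354.5 25.93270492553711 [ 474.57760491 -232.3600608 ] (325, 329, 46, 52)
240.42291259765625 111.84581756591797 51.27021789550781 [615.60308019 -95.10870744] (192, 62, 98, 102)
```

View pics/w1.png

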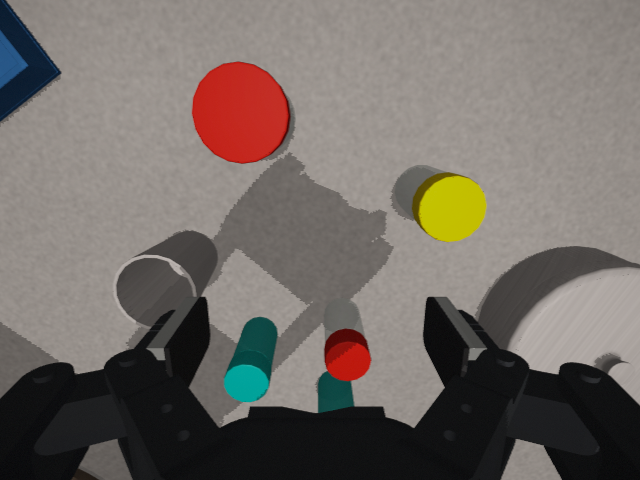

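```bash
python3 -m crank '[0.81,-0.51,0.75,0,0,0,1,0.81,-0.51,0.75,0,0,0,1,0.81,-0.51,0.75,0,0,0,1,0.81,-0.51,0.75,0,0,0,1,0,0,0,0,0,0,1,0,0,0,0,0,0,1]'
python3 - <<'E'
from h import *
togo(613,-95,80)
ci=camera_info("wrist");im=camera("wrist");cv2.imwrite("pics/w2.png",im[:,:,::-1])
for b in blobs(im,(0,150,60),(8,255,255)):
    (u,v),r=cv2.minEnclosingCircle(b);print(u,v,r,ray("wrist",u,v,100,ci),cv2.boundingRect(b))
E
```

```text
clock: 2.75
ee_pos: [612.0, -96.1, 150.5]
tcp_rot: [0.981, 0.193, -0.001, -0.0]
ft_force: [0.1, -1.2, -0.5]
opening: 85.4
t 2.75 pos [612.  -96.1 150.5] units [ 0.06 -0.02  2.82] yaw x 22.2 tilt [-0.001 -0.    -1.   ] q [-0.2   0.55  1.76 -0.    0.84  0.98] F [ 0.1 -1.2 -0.5] op 85.4
315.5726318359375 264.740234375 61.03340530395508 [617.65031404 -93.2312602 ] (256, 204, 121, 121)
```

View pics/w2.png

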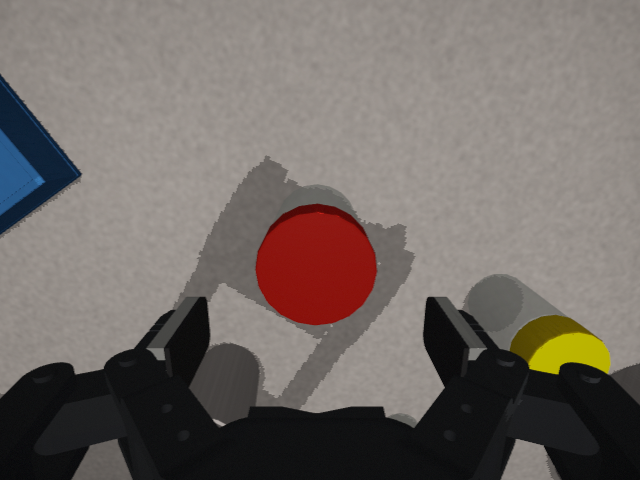

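The large cap is centred between the jaws, at pixel (316,265), and nothing is under either finger. I'll descend and close.

```bash
python3 -m crank '[0.04,-0.01,0.7,0,0,0,1,0.04,-0.01,0.7,0,0,0,1,0.04,0,0.7,0,0,0,1,0.04,0,0.7,0,0,0,1,0,0,0,0,0,0,1,0,0,0,0,0,0,-1,0,0,0,0,0,0,-1,0,0,0,0,0,0,-1,0,0,0,0,0,0,-1,0,0,0,0,0,0,-1]'
python3 - <<'E'
from h import *
togo(613,-95,80)
im=camera("wrist");cv2.imwrite("pics/w3.png",im[:,:,::-1])
E
```

```text
clock: 3.8
ee_pos: [616.8, -94.0, 82.7]
tcp_rot: [0.981, 0.193, 0.001, 0.001]
ft_force: [-1.6, -1.2, 6.0]
opening: 62.2
t 3.8 pos [616.8 -94.   82.7] units [-0.16 -0.02  0.11] yaw x 22.2 tilt [ 0.002  0.001 -1.   ] q [-0.2   0.64  1.79 -0.    0.71  0.98] F [-1.6 -1.2  6. ] op 62.2
```

View pics/w3.png

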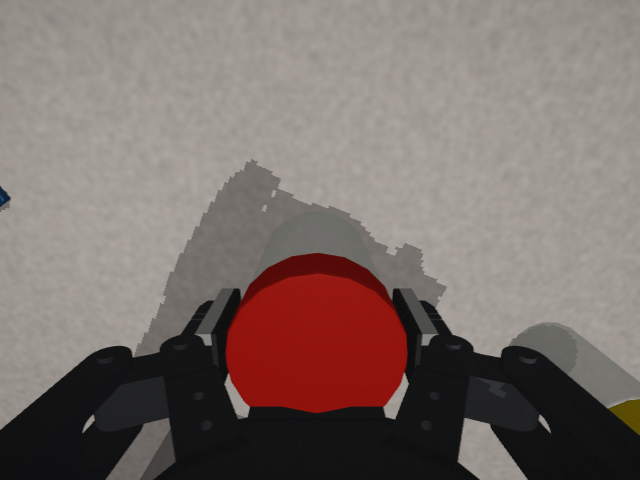

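Both pads are on the large cap (opening 62 mm) and it sits centred. I'll lift it and carry it toward the caddy.

```bash
python3 -m crank '[0,0,-0.5,0,0,0,-1,0,0,-0.9,0,0,0,-1,0,0,-1,0,0,0,-1,0,0,-1,0,0,0,-1,0,0,-0.9,0,0,0,-1,0,0,-0.4,0,0,0,-1,0,-0.5,0,0,0,0,-1,-0.16,-1,0,0,0,0,-1,-0.17,-1,0,0,0,0,-1,-0.17,-1,0,0,0,0,-1,-0.17,-1,0,0,0,0,-1,-0.17,-1,0,0,0,0,-1,-0.17,-1,0,0,0,0,-1,-0.17,-1,0,0,0,0,-1,-0.17,-1,0,0,0,0,-1,-0.17,-1,0,0,0,0,-1,-0.17,-0.9,0,0,0,0,-1,0,0,0,0,0,0,-1,0,0,0,0,0,0,-1]'
python3 - <<'E'
from h import *
togo(517,186.5,205)
ci=camera_info("wrist");im=camera("wrist");cv2.imwrite("pics/w4.png",im[:,:,::-1])
np.save("ci4.npy",ci)
E
```

```text
clock: 5.75
ee_pos: [477.8, 131.7, 197.7]
tcp_rot: [0.981, 0.193, -0.001, 0.0]
ft_force: [0.2, 0.1, -0.7]
opening: 62.2
t 5.75 pos [477.8 131.7 197.7] units [ 2.28 -1.43 -0.29] yaw x 22.3 tilt [-0.001 -0.    -1.   ] q [ 0.21  0.33  2.   -0.    0.81  1.39] F [ 0.2  0.1 -0.7] op 62.2
```

View pics/w4.png

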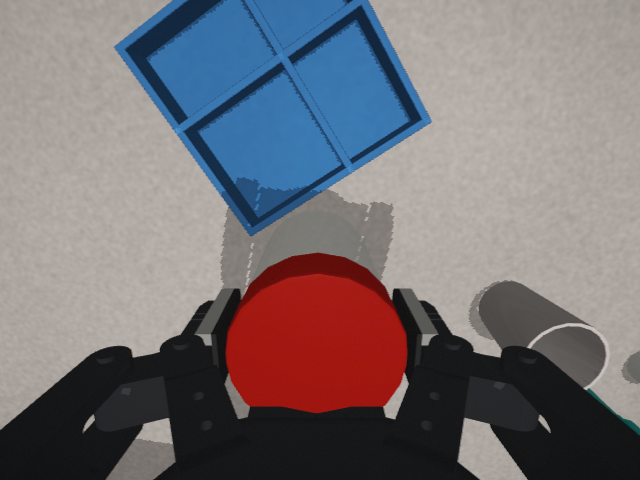

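The jar is still held. The wrist view shows the caddy's rim corners at (115,48), (252,236) and (431,122), so I'll fit its pose from these.

Run:
```python
from h import *
ci=np.load("ci4.npy",allow_pickle=True).item()
P=np.array([ray("wrist",*p,40,ci) for p in [(115,48),(252,236),(431,122),(285,58)]])
loc=np.array([(-83,83),(-83,-83),(83,-83),(14,14)])
print(P.round(1).tolist(),np.linalg.norm(P[0]-P[1]),np.linalg.norm(P[2]-P[1]))
d=P-P.mean(0);l=loc-loc.mean(0)
a=np.angle(sum((d[:,0]+1j*d[:,1])*np.conj(l[:,0]+1j*l[:,1])))
R=np.array([[np.cos(a),-np.sin(a)],[np.sin(a),np.cos(a)]]);c=P.mean(0)-R@loc.mean(0)
print("yaw",a,"c",c,"res",(c+loc@R.T-P).round(1).tolist(),"L",c+R@[-33,-33],"S",c+R@[47,47])
togo(*(c+R@[-33,-33]))
```

```text
[[542.1, 311.1], [448.6, 176.1], [582.2, 82.7], [581.5, 198.3]] 164.2434897934271 162.98814778275192
yaw -0.6120293311656976 c [562.61121103 196.26038681] res [[0.2, 0.8], [-1.6, -0.1], [0.7, -2.1], [0.6, 1.4]] L [516.6417685  188.20989898] S [628.08284129 207.7262331 ]
t 5.8 pos [478.3 131.3 197.9] units [ 2.28 -1.53 -0.  ] yaw x 22.3 tilt [-0.001 -0.    -1.   ] q [ 0.21  0.33  2.   -0.    0.81  1.39] F [-0.5  0.2 -0.9] op 62.4
```

```bash
python3 -m crank '[0.76,-0.5,0,0,0,0,-1,0.76,-0.5,0,0,0,0,-1,0.76,-0.5,0,0,0,0,-1,0,0,0.5,0,0,0,-1,0,0,0.8,0,0,0,-1,0,0,0.8,0,0,0,-1,0,0,0.4,0,0,0,-1,0,0,0,0,0,0,-1,0,0,0,0,0,0,-1]'
python3 - <<'E'
from h import *
togo(516.6,188,89)
for n in("scene","wrist"):
    im=camera(n)
    if n=="scene": im=cv2.resize(im[120:270,320:500],None,fx=4,fy=4)
    cv2.imwrite(f"pics/p1{n}.png",im[:,:,::-1])
E
```

```text
clock: 6.7
ee_pos: [517.4, 187.1, 136.0]
tcp_rot: [0.981, 0.192, -0.0, 0.0]
ft_force: [0.1, 0.6, -0.5]
opening: 62.4
t 6.7 pos [517.4 187.1 136. ] units [-0.01 -0.04  1.88] yaw x 22.2 tilt [-0. -0. -1.] q [ 0.29  0.49  1.93 -0.    0.72  1.48] F [ 0.1  0.6 -0.5] op 62.4
```

View pics/p1scene.png

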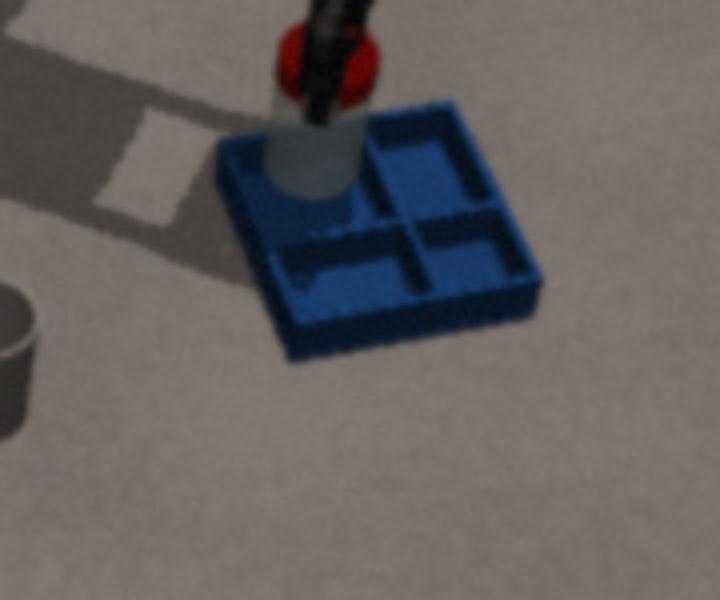

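View pics/p1wrist.png

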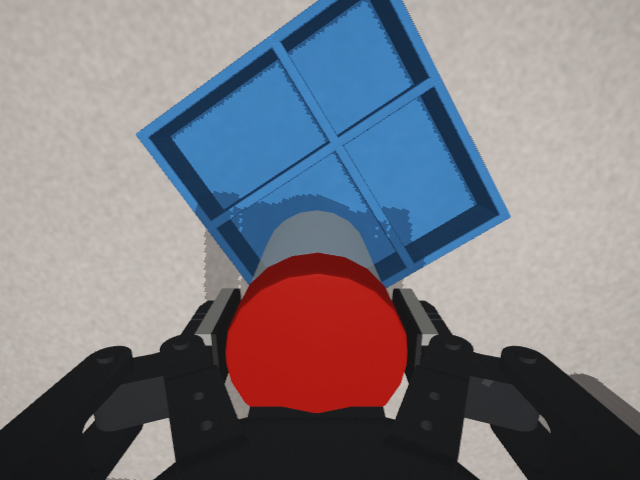

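Run:
```python
from h import *
from scipy.spatial.transform import Rotation as Ro
ci=camera_info("wrist");s=env.read_state();p=s["ee_pos"]
q=ray("wrist",316,211,p[2]-82.7,ci);X=Ro.from_quat(s["tcp_rot"]).as_matrix()
print("front edge offset tool x,y:",(q-p[:2])@X[:2,0],(q-p[:2])@X[:2,1])
q=np.array([ray("wrist",*u,40,ci) for u in [(137,135),(334,143),(510,215)]])
loc=np.array([(-83,83),(14,14),(83,-83)]);a=-.61
R=np.array([[np.cos(a),-np.sin(a)],[np.sin(a),np.cos(a)]])
print((q-loc@R.T).round(1).tolist(), "L",(q-loc@R.T).mean(0)+R@[-33,-33])
```

```text
front edge offset tool x,y: 27.516437223434163 -0.24049891354544894
[[563.3, 195.9], [562.9, 199.2], [563.3, 199.4]] L [517.21381799 190.00118784]
```

```bash
python3 -m crank '[0.08,-0.04,0.2,0,0,0,-1,0,0,0.5,0,0,0,-1,0,0,0.5,0,0,0,-1,0,0,0.35,0,0,0,-1,0,0,0.15,0,0,0,-1,0,0,0,0,0,0,-1,0,0,0,0,0,0,-1]'
```

```text
clock: 7.5
ee_pos: [518.8, 189.2, 93.3]
tcp_rot: [0.981, 0.193, -0.0, -0.0]
ft_force: [-0.1, 0.1, -0.7]
opening: 62.2
```

```bash
python3 -m crank '[0,0,0.06,0,0,0,-1,0,0,0.06,0,0,0,-1,0,0,0,0,0,0,-1,0,0,0,0,0,0,-1]'; python3 -m crank '[0,0,0.04,0,0,0,-1,0,0,0,0,0,0,-1,0,0,0,0,0,0,-1]'; python3 -m crank '[0,0,0.04,0,0,0,-1,0,0,0,0,0,0,-1,0,0,0,0,0,0,-1]'
```

```text
clock: 7.9
ee_pos: [518.8, 189.2, 90.4]
tcp_rot: [0.981, 0.193, 0.0, -0.0]
ft_force: [0.3, -0.0, 0.0]
opening: 62.4
clock: 8.2
ee_pos: [518.7, 189.2, 89.3]
tcp_rot: [0.981, 0.193, -0.0, -0.0]
ft_force: [-0.1, -0.0, -1.7]
opening: 62.2
clock: 8.5
ee_pos: [518.9, 189.3, 88.6]
tcp_rot: [0.981, 0.193, 0.0, -0.0]
ft_force: [-1.4, 1.1, 5.7]
opening: 62.3
```

Contact force is 5.7 N at the expected floor height. I'll release and back off upward.

```bash
python3 -m crank '[0,0,0,0,0,0,0.8,0,0,0,0,0,0,0.8,0,0,0,0,0,0,0.8,0,0,0,0,0,0,0.8,0,0,-0.3,0,0,0,0.8,0,0,-0.8,0,0,0,0.8,0,0,-1,0,0,0,0.8,0,0,-1,0,0,0,0.8,0,0,-1,0,0,0,0.8,0,0,-0.5,0,0,0,0.8,0,0,0,0,0,0,0.8]'
python3 - <<'E'
from h import *
togo(459,-240,190)
for n in("scene","wrist"):
    im=camera(n)
    if n=="scene": im=cv2.resize(im[120:270,320:500],None,fx=4,fy=4)
    cv2.imwrite(f"pics/p2{n}.png",im[:,:,::-1])
E
```

```text
clock: 9.6
ee_pos: [519.7, 189.5, 205.1]
tcp_rot: [0.981, 0.193, 0.002, -0.0]
ft_force: [0.3, -0.5, 0.3]
opening: 76.9
t 9.6 pos [519.7 189.5 205.1] units [-8.75 14.99  0.58] yaw x 22.2 tilt [ 0.003  0.    -1.   ] q [ 0.29  0.39  1.87 -0.    0.88  1.48] F [ 0.3 -0.5  0.3] op 76.9
```

View pics/p2scene.png

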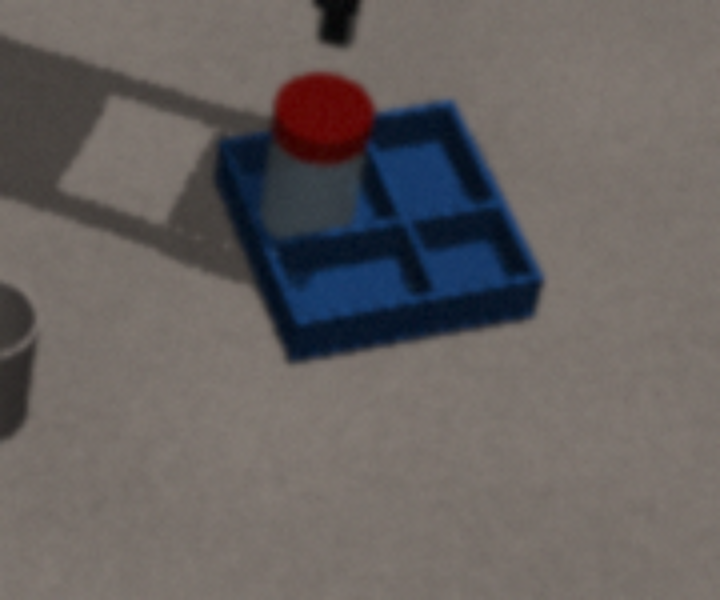

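View pics/p2wrist.png

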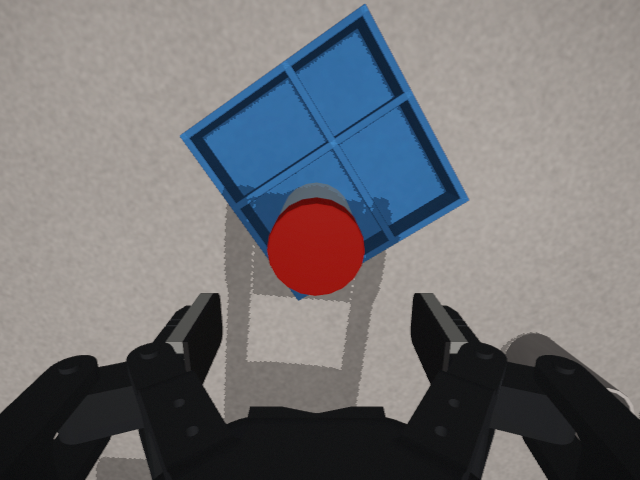

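The large jar stands upright inside the large compartment, clear of all its walls. Next is the small jar.

```bash
python3 -m crank '[-0.58,1,0,0,0,0,0.8,-0.58,1,0,0,0,0,0.8,-0.58,1,0,0,0,0,0.8,-0.58,1,0,0,0,0,0.8,-0.58,1,0,0,0,0,0.8,-0.58,1,0,0,0,0,0.8,-0.58,1,0,0,0,0,0.8,-0.58,1,0,0,0,0,0.8,-0.58,1,0,0,0,0,0.8,-0.58,1,0,0,0,0,0.8,-0.58,1,0,0,0,0,0.8,-0.58,1,0,0,0,0,0.8,-0.58,1,0,0,0,0,0.8,-0.58,1,0,0,0,0,0.8,-0.58,1,0,0,0,0,0.8,0,0,0,0,0,0,0.8]'
python3 -m crank '[0,0,0,0,0,0.97,0.8,0,0,0,0,0,0.97,0.8,0,0,0,0,0,0.97,0.8,0,0,0,0,0,0.97,0.8,0,0,0,0,0,0.97,0.4,0,0,0,0,0,0.97,0.4,0,0,0,0,0,0,0.4,0,0,0,0,0,0,0.4]'
python3 - <<'E'
from h import *
togo(459,-240,190)
ci=camera_info("wrist");im=camera("wrist");cv2.imwrite("pics/w5.png",im[:,:,::-1])
for b in blobs(im,(0,150,60),(8,255,255)):
    (u,v),r=cv2.minEnclosingCircle(b);q=ray("wrist",u,v,85,ci);print(u,v,r,q,cv2.boundingRect(b));togo(*q)
E
```

```text
clock: 11.3
ee_pos: [458.4, -242.7, 202.0]
tcp_rot: [0.981, 0.192, -0.001, -0.0]
ft_force: [0.6, 0.4, -0.1]
opening: 76.9
clock: 12.1
ee_pos: [458.9, -239.6, 202.5]
tcp_rot: [0.988, -0.153, -0.001, -0.0]
ft_force: [-0.1, -0.4, 0.2]
opening: 60.1
t 12.1 pos [ 458.9 -239.6  202.5] units [0.01 0.01 0.5 ] yaw x -17.6 tilt [-0.001 -0.    -1.   ] q [-0.54  0.35  1.94  0.    0.84  1.34] F [-0.1 -0.4  0.2] op 60.1
320.306396484375 232.2495574951172 29.44552993774414 [ 462.15395464 -242.24198076] (292, 203, 57, 59)
t 12.15 pos [ 459.  -239.8  202.7] units [ 0.15  0.06 -0.  ] yaw x -17.6 tilt [-0.001 -0.    -1.   ] q [-0.54  0.35  1.94  0.    0.84  1.34] F [ 0.  -0.9 -0.1] op 59.8
```

View pics/w5.png

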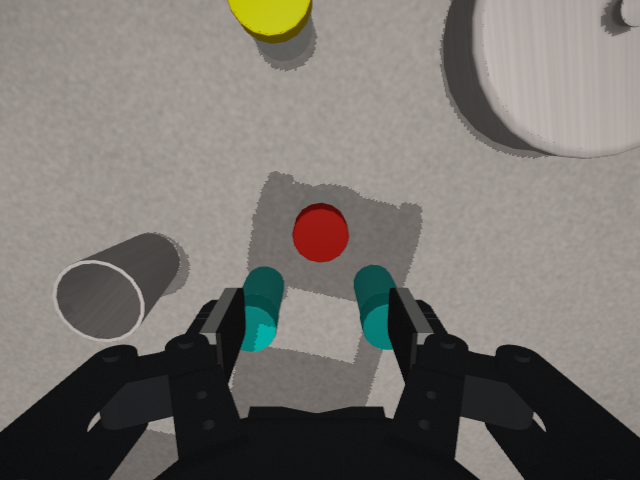

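The small red cap at (320,232) is centred between the jaws, and both turquoise jars are behind and outside the finger path. I'll descend.

```bash
python3 -m crank '[0.1,0.05,0.7,0,0,0,0.4,0,0,1,0,0,0,0.4,0,0,1,0,0,0,0.4,0,0,0.6,0,0,0,0.4,0,0,0,0,0,0,0.4]'
python3 - <<'E'
from h import *
togo(462,-241.5,67)
ci=camera_info("wrist");im=camera("wrist");cv2.imwrite("pics/w6.png",im[:,:,::-1])
for b in blobs(im,(0,150,60),(8,255,255)):
    (u,v),r=cv2.minEnclosingCircle(b);q=ray("wrist",u,v,85,ci);print(u,v,r,q,cv2.boundingRect(b))
E
```

```text
clock: 12.65
ee_pos: [460.0, -241.3, 118.9]
tcp_rot: [0.988, -0.154, -0.002, -0.001]
ft_force: [-0.5, 0.2, 0.1]
opening: 60.1
t 12.65 pos [ 460.  -241.3  118.9] units [ 0.09 -0.02  2.07] yaw x -17.7 tilt [-0.004 -0.001 -1.   ] q [-0.54  0.48  2.01  0.    0.66  1.34] F [-0.5  0.2  0.1] op 60.1
319.6693420410156 281.2840576171875 43.50026321411133 [ 463.48676504 -242.72878785] (279, 238, 82, 87)
```

View pics/w6.png

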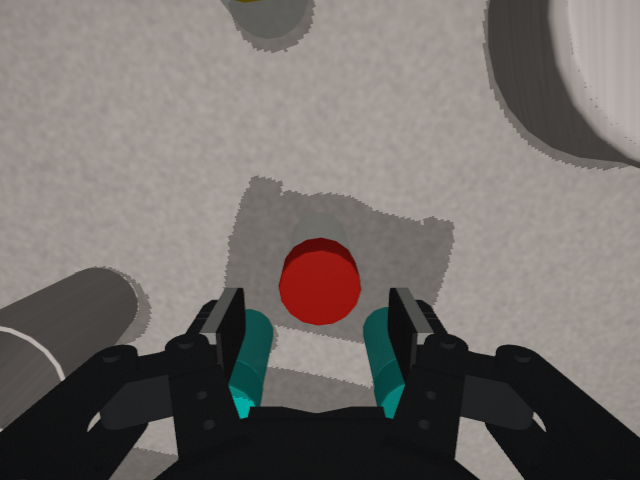

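The view is consistent: the cap is centred at (320,281) and the look-alikes are clear. I'll go down 52 mm and close.

```bash
python3 -m crank '[0.06,0,0.6,0,0,0,0.4,0,0,0.7,0,0,0,0.4,0,0,0.5,0,0,0,0.4,0,0,0.27,0,0,0,0.4,0,0,0,0,0,0,0.4,0,0,0,0,0,0,-1,0,0,0,0,0,0,-1,0,0,0,0,0,0,-1,0,0,0,0,0,0,-1,0,0,0,0,0,0,-1]'
python3 - <<'E'
from h import *
togo(628,209,190)
im=camera("wrist");cv2.imwrite("pics/w7.png",im[:,:,::-1])
E
```

```text
clock: 13.7
ee_pos: [463.1, -242.9, 69.9]
tcp_rot: [0.988, -0.155, 0.001, 0.0]
ft_force: [0.3, -0.2, 7.3]
opening: 38.5
t 13.7 pos [ 463.1 -242.9   69.9] units [  0.76 -19.23  -4.81] yaw x -17.8 tilt [ 0.001  0.    -1.   ] q [-0.54  0.56  2.03 -0.    0.54  1.34] F [ 0.3 -0.2  7.3] op 38.5
```

View pics/w7.png

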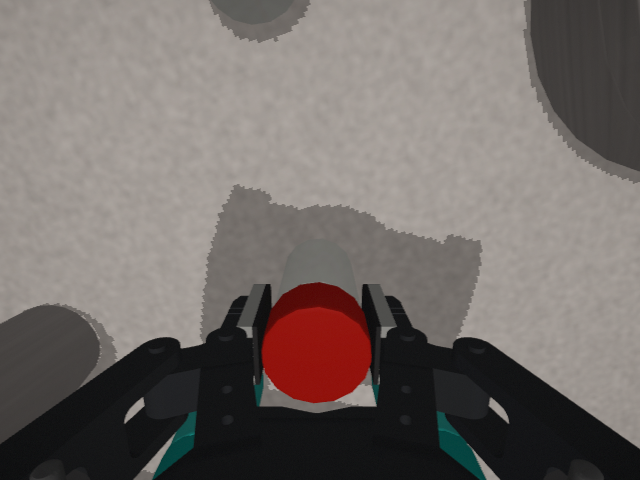

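```bash
python3 -m crank '[0,0,-0.4,0,0,0,-1,0,0,-0.8,0,0,0,-1,0,0,-1,0,0,0,-1,0,0,-1,0,0,0,-1,0,0,-1,0,0,0,-1,0,0,-0.8,0,0,0,-1,0,0,-0.4,0,0,0,-1,0,-0.5,0,0,0,0,-1,0,0,0,0,0,0,-1]'
python3 -m crank '[0,-0.5,0,0,0,0,-1,0,-1,0,0,0,0,-1,0,-1,0,0,0,0,-1,0,-1,0,0,0,0,-1,0,-1,0,0,0,0,-1,0,-1,0,0,0,0,-1,0,-1,0,0,0,0,-1,0,-1,0,0,0,0,-1,0,-1,0,0,0,0,-1,0,-1,0,0,0,0,-1,0,-1,0,0,0,0,-1,0,-1,0,0,0,0,-1,0,-1,0,0,0,0,-1,0,-1,0,0,0,0,-1,0,-1,0,0,0,0,-1,0,-1,0,0,0,0,-1,0,-0.6,0,0,0,0,-1,0,0,0,0,0,0,-1,0,0,0,0,0,0,-1]'
python3 - <<'E'
from h import *
togo(628,209,200)
ci=camera_info("wrist");im=camera("wrist");cv2.imwrite("pics/w8.png",im[:,:,::-1]);np.save("ci8.npy",ci)
E
```

```text
clock: 14.65
ee_pos: [466.4, -229.3, 203.8]
tcp_rot: [0.988, -0.155, -0.0, -0.0]
ft_force: [-0.2, -0.1, -1.3]
opening: 38.8
clock: 16.55
ee_pos: [588.8, 152.5, 203.4]
tcp_rot: [0.988, -0.154, -0.001, 0.0]
ft_force: [0.1, -0.2, 0.2]
opening: 38.4
t 16.55 pos [588.8 152.5 203.4] units [ 0.8  -2.63  0.13] yaw x -17.7 tilt [-0.001  0.001 -1.   ] q [ 0.2   0.47  1.74 -0.    0.93  2.08] F [ 0.1 -0.2  0.2] op 38.4
```

View pics/w8.png

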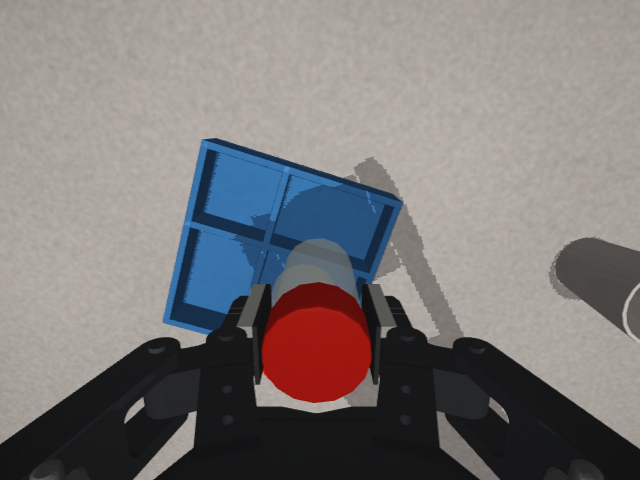

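Run:
```python
import cv2
im=cv2.imread("pics/p2wrist.png")
cv2.imwrite("pics/p2z.png",cv2.resize(im[0:310,170:480],None,fx=1.9,fy=1.9))
```

```text
(no output)
```

The small jar is held upright. Here the rim corners are at (204,142), (401,203) and (164,322), with the divider crossing at (267,241); I'll refit the small compartment from them.

Run:
```python
from h import *
from scipy.spatial.transform import Rotation as Ro
ci=np.load("ci8.npy",allow_pickle=True).item()
P=np.array([ray("wrist",*p,40,ci) for p in [(204,142),(401,203),(164,322),(267,241)]])
loc=np.array([(83,83),(83,-83),(-83,83),(14,14)])
d=P-P.mean(0);l=loc-loc.mean(0)
a=np.angle(sum((d[:,0]+1j*d[:,1])*np.conj(l[:,0]+1j*l[:,1])))
R=np.array([[np.cos(a),-np.sin(a)],[np.sin(a),np.cos(a)]]);c=P.mean(0)-R@loc.mean(0)
S=c+R@[47,47]
print("yaw",a,"c",c,"res",(c+loc@R.T-P).round(1).tolist(),"S",S)
togo(*S,200)
s=env.read_state();p=s["ee_pos"];X=Ro.from_quat(s["tcp_rot"]).as_matrix()
q=ray("wrist",319,238,p[2]-69.9,ci)
print("front edge tool x,y",(q-p[:2])@X[:2,0],(q-p[:2])@X[:2,1])
```

```text
yaw -0.6097276044714774 c [562.85989948 196.13612979] res [[3.2, 0.2], [0.5, -3.4], [-0.3, 1.3], [-3.3, 2.0]] S [628.30496509 207.75264338]
t 16.6 pos [588.8 152.1 203.6] units [ 0.82 -2.6   0.14] yaw x -17.8 tilt [-0.001  0.001 -1.   ] q [ 0.2   0.47  1.74 -0.    0.93  2.08] F [-0.7 -0.  -1. ] op 38.3
front edge tool x,y 14.140746456595044 -0.1583255506338972
```

```bash
python3 -m crank '[0.3,-0.87,0,0,0,0,-1,0.31,-0.87,0,0,0,0,-1,0.31,-0.87,0,0,0,0,-1,0,0,0.6,0,0,0,-1,0,0,1,0,0,0,-1,0,0,1,0,0,0,-1,0,0,0.5,0,0,0,-1,0,0,0,0,0,0,-1,0,0,0,0,0,0,-1]'
python3 - <<'E'
from h import *
togo(628.3,208,76)
for n in("scene","wrist"):
    im=camera(n)
    if n=="scene": im=cv2.resize(im[120:270,320:500],None,fx=4,fy=4)
    cv2.imwrite(f"pics/p3{n}.png",im[:,:,::-1])
E
```

```text
clock: 17.5
ee_pos: [631.4, 207.1, 127.0]
tcp_rot: [0.988, -0.155, 0.0, 0.0]
ft_force: [0.2, 0.4, -0.9]
opening: 37.9
t 17.5 pos [631.4 207.1 127. ] units [-0.13  0.    2.04] yaw x -17.8 tilt [ 0.  0. -1.] q [ 0.27  0.63  1.66 -0.    0.85  2.15] F [ 0.2  0.4 -0.9] op 37.9
```

View pics/p3scene.png

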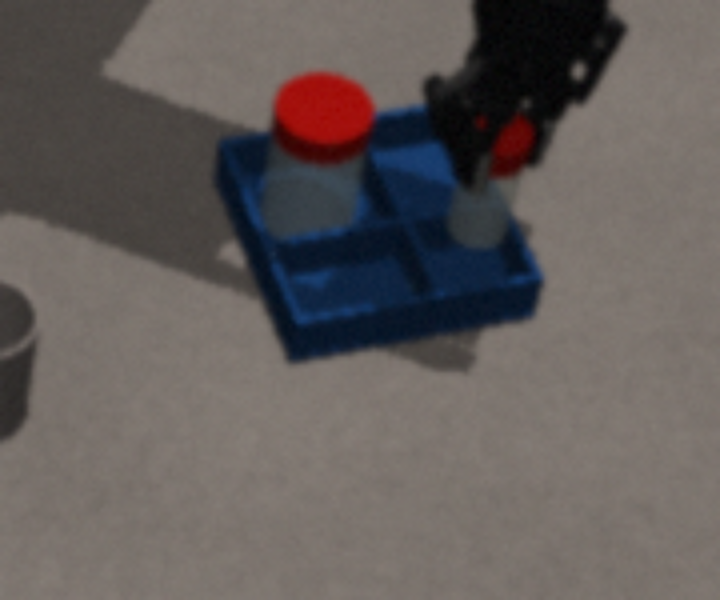

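View pics/p3wrist.png

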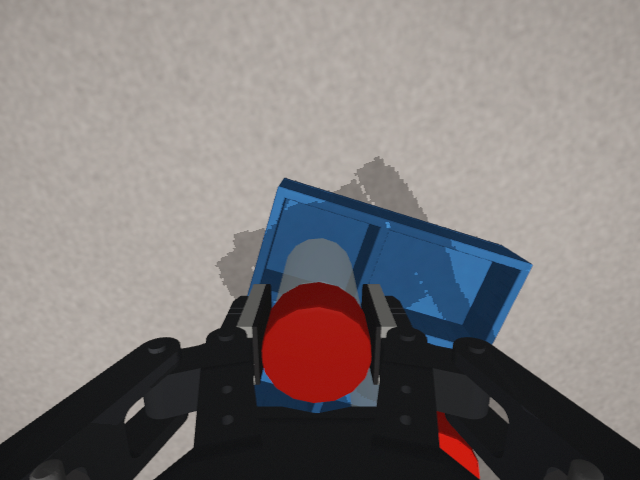

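Run:
```python
from h import *
ci=camera_info("wrist")
P=np.array([ray("wrist",*p,40,ci) for p in [(279,189),(530,266)]])
a=-.61;R=np.array([[np.cos(a),-np.sin(a)],[np.sin(a),np.cos(a)]])
C=P-np.array([(83,83),(83,-83)])@R.T
print(P,"c",C,"S",C.mean(0)+R@[47,47])
print("front edge",ray("wrist",319,238,57,ci))
print("scene bottom",ray("scene",439.5,176,57))
# scene's caddy corners: crop (452,101),(541,278),(291,352 bottom?),(217,140)
Q=np.array([ray("scene",u/4+320-.4,v/4+120-.4,40) for u,v in [(541,280),(217,138),(453,101)]]);print(Q)
C=Q-np.array([(83,83),(-83,-83),(-83,83)])@R.T;print(C,C.mean(0)+R@[47,47])
```

```text
[[676.32558539 217.77334804]
 [582.82068872  84.59145661]] c [[560.74680072 197.29056174]
 [562.33790243 200.17024128]] S [626.99057904 210.32908773]
front edge [645.40834633 203.07985458]
scene bottom [627.27529358 213.05505697]
[[676.08850553 214.84429422]
 [445.08851209 178.83298749]
 [542.83924596 311.751845  ]]
[[560.50972086 194.36150793]
 [560.66729676 199.31577378]
 [563.32203225 196.17306033]] [626.94791076 208.2154669 ]
```

All estimates agree that the jar axis is within about 2 mm of the compartment centre at (627,209), so I'll descend.

```bash
python3 -m crank '[0,0,0.4,0,0,0,-1,0,0,0.5,0,0,0,-1,0,0,0.5,0,0,0,-1,0,0,0.3,0,0,0,-1,0,0,0.15,0,0,0,-1,0,0,0,0,0,0,-1,0,0,0,0,0,0,-1]'; python3 -m crank '[0,0,0.05,0,0,0,-1,0,0,0,0,0,0,-1,0,0,0,0,0,0,-1]'
```

```text
clock: 18.3
ee_pos: [631.4, 207.7, 80.4]
tcp_rot: [0.988, -0.155, 0.0, -0.0]
ft_force: [-0.3, -0.3, -0.5]
opening: 38.6
clock: 18.6
ee_pos: [631.4, 207.7, 79.3]
tcp_rot: [0.988, -0.155, 0.0, -0.0]
ft_force: [-0.5, 0.6, -1.5]
opening: 38.7
```

```bash
python3 -m crank '[0,0,0.06,0,0,0,-1,0,0,0,0,0,0,-1,0,0,0,0,0,0,-1]'; python3 -m crank '[0,0,0.04,0,0,0,-1,0,0,0,0,0,0,-1,0,0,0,0,0,0,-1]'; python3 -m crank '[0,0,0.04,0,0,0,-1,0,0,0,0,0,0,-1,0,0,0,0,0,0,-1]'
```

```text
clock: 18.9
ee_pos: [631.3, 207.6, 77.5]
tcp_rot: [0.988, -0.155, -0.0, 0.0]
ft_force: [0.4, 0.3, -0.1]
opening: 38.2
clock: 19.2
ee_pos: [631.3, 207.6, 76.5]
tcp_rot: [0.988, -0.155, -0.0, 0.0]
ft_force: [-0.8, 0.5, -0.8]
opening: 38.5
clock: 19.5
ee_pos: [631.5, 207.7, 75.9]
tcp_rot: [0.988, -0.155, 0.0, -0.0]
ft_force: [-0.5, -0.6, 4.4]
opening: 38.2
```

Contact at 4.4 N, at the expected height of 75.9. I'll release with a moderate opening and retreat upward.

```bash
python3 -m crank '[0,0,0,0,0,0,0.4,0,0,0,0,0,0,0.4,0,0,0,0,0,0,0.4,0,0,0,0,0,0,0.4,0,0,-0.3,0,0,0,0.4,0,0,-0.8,0,0,0,0.4,0,0,-1,0,0,0,0.4,0,0,-1,0,0,0,0.4,0,0,-1,0,0,0,0.4,0,0,-1,0,0,0,0.4,0,0,-0.5,0,0,0,0.4,0,0,0,0,0,0,0.4,0,0,0,0,0,0,0.4]'
python3 - <<'E'
from h import *
togo(628.3,208,76)
for n in("scene","top"):
    im=camera(n)
    cv2.imwrite(f"pics/p4{n}.png",im[:,:,::-1])
    if n=="scene": cv2.imwrite("pics/p4z.png",cv2.resize(im[120:270,320:500],None,fx=4,fy=4)[:,:,::-1])
E
```

```text
clock: 20.8
ee_pos: [631.0, 207.5, 214.9]
tcp_rot: [0.988, -0.155, -0.0, 0.0]
ft_force: [0.2, -0.7, -0.2]
opening: 59.7
t 20.8 pos [631.  207.5 214.9] units [-0.11  0.01  5.56] yaw x -17.8 tilt [-0.  0. -1.] q [0.27 0.53 1.59 0.   1.02 2.15] F [ 0.2 -0.7 -0.2] op 59.7
```

View pics/p4z.png

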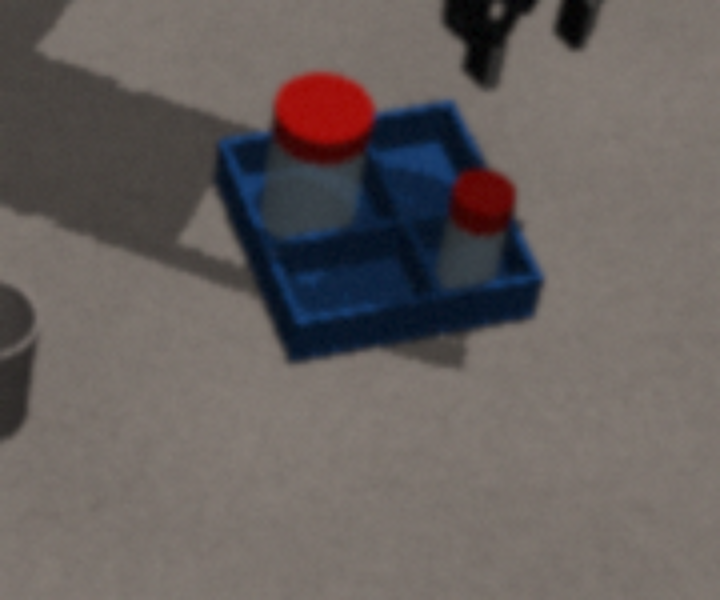

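View pics/p4scene.png

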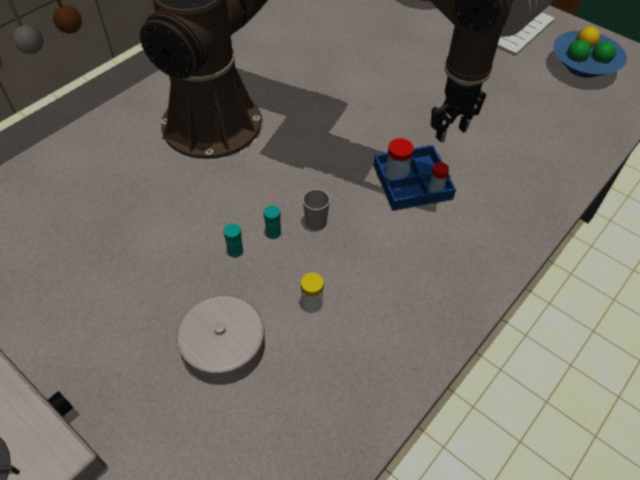

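View pics/p4top.png

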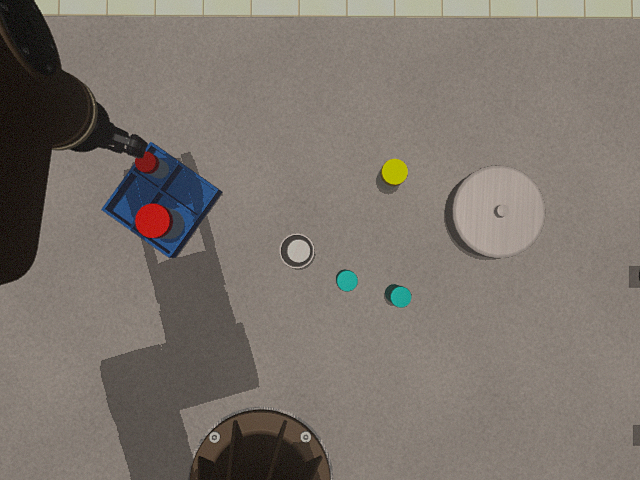

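Both jars are upright in the right compartments, and the bystanders and look-alikes are at the same pixels as before. The gripper is well clear, so I'll hand the job in.

```bash
python3 -c "
from bench import order
print(order.close_job())"
```

```text
the job is handed in; nothing more can be done
None
```

Both red-capped jars are in the caddy and the job is handed in: the large jar in the large square compartment, placed first, and the small jar in the small one. I lowered each jar until I felt light floor contact (5.7 N for the large, 4.4 N for the small) before releasing it. The last move ended at 20.8 s of the 61 s allowed.

**Last checks:** The scene and top pictures, taken after release with the gripper about 135 mm above the placing height, show both jars upright in the correct compartments. By eye, the yellow-capped jar, tumbler, masala box and turquoise look-alikes are where they were at the start.

**Disagreements:** The cameras differed by up to about 5 mm on jar positions, so I used compromise values. The compartments left about 11 mm of clearance each side, and no check failed.

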